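Slide a slate board out over the end of the shop riser

TASK

The slate serving board lies flat on the counter riser where nobody can get a hand under it. With the fingertips alone, slide it back flush against the riser's rear upstand and along to the riser's open end, until about 5 cm of it sticks out past that end, lying straight, so that the next person can take it by its edge. Only push it, never lift it or tip it up; leave all the other goods where they stand, and come away from it when done.

Things in the scene. Friction and masses are not known exactly. Their poses are not given: they have to be found in the camera images.
- riser: counter riser, a low fixed display shelf: white deck 260 (x) by 680 (y) mm, top 120 mm above the table, blue beams, grey legs. Origin: on the table under the deck's centre; x to the rear (away from the robot), y along it to the robot's left; turned up to 0.18 rad. The right end (y -340) has a plate 45 mm high; the left end (y +340) is the open end: no lip. No lip along the front (x -130)
- open_corner (a point): point of the riser on the deck's top, at the rear of its open end, where the inner face of the rear upstand meets the end of the deck: 124, 340, 120 mm in the riser's frame, same axes. The blue upstand runs along the whole rear edge of the deck and rises 20 mm above it
- board: the slate serving board: flat dark grey rectangle, loose on the deck, 120 (its x) by 220 (its y) by 8 mm thick, about 0.6 kg. Origin: centre of its underside (120 mm above the table on the deck); its y is its long axis, roughly along the riser's y, its x towards the rear. Slides with ordinary dry friction (a few newtons)
- eggcup: white china egg cup, 46 mm across, 56 mm high, near the deck's front edge; leave it alone. Origin: centre of its foot
- pepper: dark wood pepper pot with a steel cap, 40 mm across, 58 mm high, near the deck's front edge; leave it alone. Origin: centre of its foot. It and the egg cup may change places
- mug: white mug, 74 mm across, 85 mm high, on the deck near its right-hand end; leave it alone. Origin: centre of its foot
- candlestick: brass candlestick, foot 72 mm across, 112 mm high, on the deck near its right-hand end; leave it alone. Origin: centre of its foot. It and the mug may change places
- jug: blue china mug-shaped jug, 72 mm across, 100 mm high, on the table beyond the riser's open end; leave it alone. Origin: centre of its foot
- jar: green glass jar with brass cap, 64 mm across, 100 mm high, on the table in front of the riser on the left; leave it alone. Origin: centre of its foot

How it is judged (in metres and radians):
At the end, for the whole second after the job is handed in: the board lies flat and at rest on the deck, its long edge against the rear upstand (gap at its middle under 12 mm, turned less than 0.08 rad from the riser), with 35 to 65 mm of its length past the open end (y of board in the frame of riser between 0.265 and 0.295 m and x of board in the frame of riser above 0.052 m and z of board in the frame of riser between 0.116 and 0.124 m and angle between the y axis of board and the y axis of riser, either way round below 0.08 rad and angle between board's own z axis and vertical below 0.03 rad and linear speed of board below 0.01 m/s); the robot touches nothing.
It fails at once if the board is lifted off the deck (z of board in the frame of riser above 0.13 m).
It fails at once if the board is tipped up or falls off (angle between board's own z axis and vertical above 0.12 rad or z of board in the frame of riser below 0.105 m).
It fails at once if another thing is moved or knocked over (distance of any of eggcup, pepper, mug, candlestick, jug, jar from where it was at the start of the episode above 0.02 m or angle between any of eggcup, pepper, mug, candlestick, jug, jar's own z axis and vertical above 0.3 rad).
It also fails if it takes over 61 s, if anything falls off the work surface, if the arm or the gripper's body presses on something with over 40 N, if the wrist force passes 120 N, or if a joint passes its speed limit or range.

ROBOT

A 6-joint arm with a two-finger parallel gripper is mounted at the origin on the work surface. World frame = base frame: x ahead of the robot, y to its left, z up, the work surface at z = 0. Lengths are in m, angles in degrees, forces in N, time in s.
With the tool pointing down it reaches from about 0.375 to 0.9 m from the base axis. Payload 3.1 kg.
Tool frame: the origin (TCP) lies on the centre line of the jaws, within the pads' length; the fingertips stand finger_overhang ahead of it and the grasp point (between the pads) lies 5 mm behind it (finger_overhang is the distance from the TCP to the fingertips, in m); z points along the fingers, y is the line along which they close (so a half turn about z gives the same grasp; the last joint's range is limited). The gripper opens to 87 mm and grips with 3 to 60 N. Pads are 19 mm wide; open, the fingers measure 117 mm over their backs; the gripper's body (75 mm by 190 mm) begins 51 mm behind the grasp point.
Start: joints at [-78.295, 30.224, 82.088, -0, 67.689, -10.227], TCP at [0.233, -0.58, 0.237] pointing down, gripper open.
Joint ranges: [-176.69, 176.69], [-43.24, 126.21], [12.49, 139.97], [-82, 262], [0, 151.66], [-163.58, 163.58]. Speed limits (degrees/s): [159.86, 159.86, 180, 180, 180, 180].

INTERFACE

Orientations are given as a 3x3 rotation matrix whose columns are the frame's x, y, z axes.
In Python, from rig import read_state, capture, calibration, hand_in, finger_overhang gives the robot as it stands.
- The arm moves only by the tool send_rows, never from a script. Its argument "plan" is a list of rows, each a list of 5 numbers: the closure in counts, from 0 (fully open) to 255 (shut), then the shift along the tool's x, y, z in m, then the turn about the tool's z in rad. A call has 1 to 20 rows; each row shifts and turns the commanded pose from where the row before left it, along the tool's axes as they then stand; what a row does not reach is not made up. A row lasts 1/12 s, in which the tool goes at most 41.7 mm and 7.16 degrees, less where a joint would pass 70% of its speed; a pose out of reach is approached as far as the arm can. A call is refused whole if a number of a shift passes 0.0417 or a number of a turn 0.125, either way. A call with a gripper value outside its range is refused whole. The fingers move at their own pace and stop on an object; the grip force is fixed at half the most. Time passes only in rows, so rows that do not move let the fingers close. It gives the time, the measured TCP pose, the force, the opening and the grip force at its end, in the units of the state.
- read_state(): the state, without advancing time (a new reading comes with each control period).
- capture(name): name is "side" or "top" or "wrist"; returns (picture, depth): 400x640x3 uint8, blue, green, red; 400x640 float32, m along the optical axis (not along the pixel's ray), 0 where there is no reading.
- calibration(name): a dict with "fx", "fy", "cx", "cy" (pixels), "xyz" and "rotation" of the camera in the world. Camera axes: x right, y down, z forward; pixel columns grow to the right and rows downward; lengths in m; the calibration is good to about 2 mm. A picture is of the moment at which its call begins: read the wrist's pose just before it. calibration takes no time and is no camera call; for the wrist camera it gives the pose at the moment of the call.
- hand_in(): hands the job in; it is judged then, once.
The state is a dict: "time_s": time; "joint_positions": joint angles; "qvel": joint speeds; "tau": joint torques, N m; "position": TCP position; "tcp_rot": TCP orientation; "force": force on the tool from outside, world axes, zero at the start; "moment": the same for the moment, N m; "opening": opening from 0.0 (shut) to 1.0 (fully open); "grasp_force": force on a finger pad.
Only numpy, scipy, OpenCV 4.12 (cv2) and the standard library are available. Lean on these libraries where they do the work, as an engineer would, in place of code of your own. Each camera call takes 0.05 s, during which the arm holds its last target. There are 200 camera calls.

## Working session

There is one attempt and no reset: what is moved stays moved. The work goes in short steps, Python scripts to look and compute and a tool call to move; the robot and the scene stay as the last step left them, time stands still between calls to the robot, and variables do not carry over. Pictures are saved under pics/ and viewed, at most 10 in all, crops included, and the job is handed in when it is done.

Besides the shell and the picture viewer there is one more tool, called after "Request:" by a JSON object that holds its "op" and its "data". send_rows: Moves the arm, as the interface text tells. Its arguments: {"type":"object","properties":{"plan":{"type":"array","items":{"type":"array","items":{"type":"number"}}}},"required":["plan"]}

```bash
mkdir -p pics; ls; python3 - <<'E'
from rig import *
import cv2,numpy as np
np.set_printoptions(precision=4,suppress=True)
s=read_state();print(s['time_s'],s['position'],s['tcp_rot'],s['force'],finger_overhang)
for n in('top','side'):
    p,d=capture(n);cv2.imwrite(f'pics/{n}0.png',p);np.save(f'{n}0.npy',d);c=calibration(n);print(n,c)
E
```

```text
pics
0.0 [ 0.2333 -0.5791  0.2356] [[ 0.9276  0.3735 -0.0004]
 [ 0.3735 -0.9276  0.0021]
 [ 0.0004 -0.0021 -1.    ]] [-0.288  -0.0227 -0.2027] 0.014
top {'fx': 410.2065067850167, 'fy': 410.2065067850167, 'cx': 317.77336727460437, 'cy': 203.95970249338825, 'xyz': array([0.4484, 0.0122, 1.1376]), 'rotation': array([[-0.0158, -0.9965,  0.0826],
       [-0.9998,  0.0168,  0.0117],
       [-0.013 , -0.0824, -0.9965]])}
side {'fx': 376.0786727280868, 'fy': 376.0786727280868, 'cx': 312.5951250920177, 'cy': 200.81053807909709, 'xyz': array([0.0981, 0.5223, 0.7673]), 'rotation': array([[-0.74  , -0.481 ,  0.4703],
       [-0.6726,  0.5254, -0.5211],
       [ 0.0035, -0.7019, -0.7123]])}
```

View pics/top0.png

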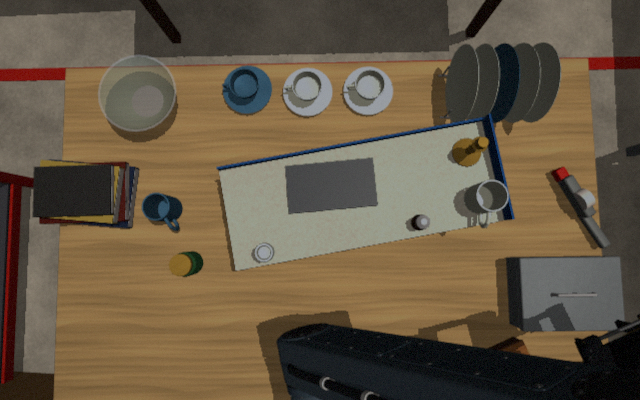

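View pics/side0.png

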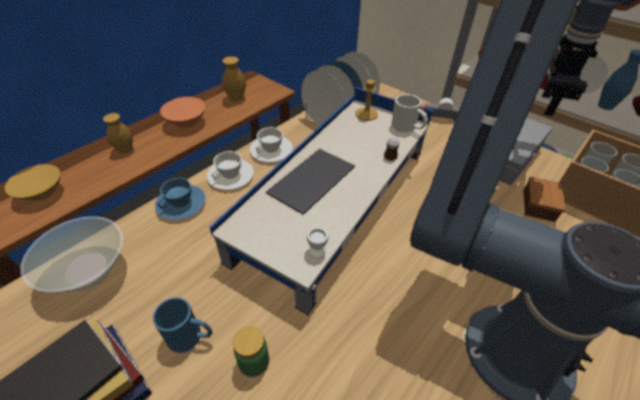

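The top view shows the deck's open end at px (219,169) rear and (236,270) front. The board's corners are about (286,166), (374,158), (377,205) and (289,213). The egg cup is at (263,252), the pepper pot at (421,222), and the mug and candlestick are at the right end.

```bash
cat > h.py <<'E'
import cv2,numpy as np
from rig import *
np.set_printoptions(precision=4,suppress=True)
def ray(n,px,z,c=None):
    c=c or calibration(n);px=np.atleast_2d(np.array(px,float))
    d=np.c_[(px[:,0]-c['cx'])/c['fx'],(px[:,1]-c['cy'])/c['fy'],np.ones(len(px))]@c['rotation'].T
    return c['xyz']+d*((z-c['xyz'][2])/d[:,2])[:,None]
def biggest(m):
    m=cv2.morphologyEx(m.astype(np.uint8),cv2.MORPH_OPEN,np.ones((3,3)))
    cs,_=cv2.findContours(m,cv2.RETR_EXTERNAL,cv2.CHAIN_APPROX_NONE)
    return max(cs,key=cv2.contourArea)
def rect(P):
    (c,s,a)=cv2.minAreaRect((P[:,:2]*1000).astype(np.float32)); b=cv2.boxPoints((c,s,a))
    L=[b[1]-b[0],b[2]-b[1]];l=max(L,key=np.linalg.norm);l=l*np.sign(l[1])
    return np.array(c),sorted(s),np.arctan2(-l[0],l[1])  # yaw of y axis
E
python3 - <<'E'
from h import *
p=cv2.imread('pics/top0.png').astype(int)
g=p.max(2);sat=g-p.min(2)
roi=np.zeros(g.shape,bool);roi[110:285,205:525]=1
deck=roi&(g>130)&(sat<60)
dk=biggest(deck);D=ray('top',dk[:,0],.12);print('deck',rect(D))
r2=np.zeros(g.shape,bool);r2[145:225,270:392]=1
b=biggest(r2&(g<115));B=ray('top',b[:,0],.128);print('board',cv2.contourArea(b),rect(B))
for n,px,z in(('rear open',(219,169),.12),('front open',(236,270),.12),('rear right',(490,121),.14),('egg',(263.5,252),.176),('pepper',(421,221),.178),('mug',(488,193),.2),('candle foot',(466,153),.125)):
    print(n,ray('top',px,z))
E
```

```text
deck (array([551.181, -73.794]), [253.48123168945312, 660.1963500976562], np.float32(0.1685863))
board 4154.5 (array([577.7048,  -7.3315]), [119.9761962890625, 222.56393432617188], np.float32(0.07786309))
rear open [[0.6251 0.2711 0.12  ]]
front open [[0.373  0.2281 0.12  ]]
rear right [[ 0.7293 -0.4044  0.14  ]]
egg [[0.4177 0.1519 0.176 ]]
pepper [[ 0.484  -0.2166  0.178 ]]
mug [[ 0.5447 -0.3664  0.2   ]]
candle foot [[ 0.6534 -0.3472  0.125 ]]
```

Request:
{"op": "send_rows", "data": {"plan": [[0, 0, 0, 0, 0.1066], [0, 0, 0, 0, 0.1066], [0, 0.0212, -0.0316, 0, 0], [0, 0.0212, -0.0316, 0, 0], [0, 0.0212, -0.0316, 0, 0], [0, 0.0212, -0.0316, 0, 0], [0, 0.0212, -0.0316, 0, 0], [0, 0.0212, -0.0316, 0, 0], [0, 0.0212, -0.0316, 0, 0], [0, 0.0212, -0.0316, 0, 0], [0, 0.0212, -0.0316, 0, 0], [0, 0.0212, -0.0316, 0, 0], [0, 0.0212, -0.0316, 0, 0], [0, 0.0212, -0.0316, 0, 0], [0, 0.0212, -0.0316, 0, 0], [0, 0.0212, -0.0316, 0, 0], [0, 0.0212, -0.0316, 0, 0], [0, 0.0212, -0.0316, 0, 0]]}}

```text
time_s: 1.6
position: [0.4826, -0.0222, 0.2364]
tcp_rot: [[0.986, 0.169, -0.001], [0.169, -0.986, 0.0], [-0.001, -0.0, -1.0]]
force: [0.5, -0.3, -0.0]
opening: 0.997
grasp_force: 0.0
```

```bash
cat >> h.py <<'E'
O=np.array([.559,-.085]);yw=.1686
R=np.array([[np.cos(yw),-np.sin(yw)],[np.sin(yw),np.cos(yw)]])
def rf(P): return (np.atleast_2d(P)[:,:2]-O)@R
def st():
    s=read_state();T=np.array(s['tcp_rot']);print('t',s['time_s'],'riser',rf(s['position']),'z',s['position'][2],'yaw-riser',np.arctan2(T[1,0],T[0,0])-yw,'zax',T[:,2],'F',s['force'],'J',np.array(s['joint_positions']),s['opening'])
E
python3 - <<'E'
from h import *
st();st()
p,d=capture('wrist');cv2.imwrite('pics/w1.png',p);c=calibration('wrist');print(c)
E
```

```text
t 1.6 riser [[-0.0648  0.0748]] z 0.2363687401354858 yaw-riser 0.0010666319410457537 zax [-0.0006  0.0001 -1.    ] F [ 0.472  -0.3097 -0.0411] J [-15.9087  19.3734 101.9443  -0.0036  58.7153  64.372 ] 0.9967964394152179
t 1.6 riser [[-0.0648  0.0748]] z 0.2363687401354858 yaw-riser 0.0010666319410457537 zax [-0.0006  0.0001 -1.    ] F [ 0.472  -0.3097 -0.0411] J [-15.9087  19.3734 101.9443  -0.0036  58.7153  64.372 ] 0.9967964394152179
{'fx': 320.40635371730895, 'fy': 320.40635371730895, 'cx': 319.7718599137364, 'cy': 205.91171382370263, 'xyz': array([ 0.5543, -0.0056,  0.3844]), 'rotation': array([[ 0.1724, -0.9538, -0.2461],
       [-0.985 , -0.1679, -0.0392],
       [-0.0039,  0.2492, -0.9684]])}
```

View pics/w1.png

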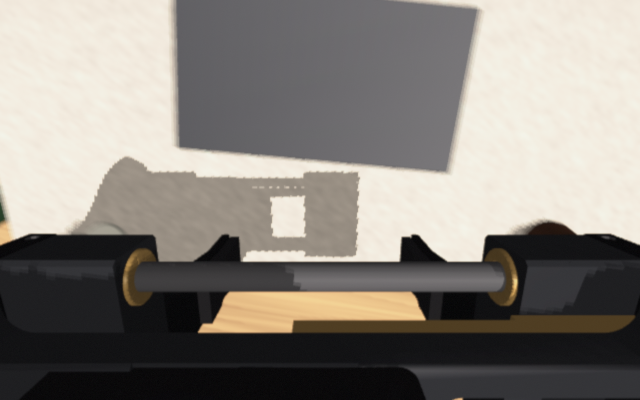

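The wrist view shows the board's front edge running from px (178,147) to (448,172), ahead of the open fingers and with nothing in between.

```bash
python3 - <<'E'
from h import *
print(rf(ray('wrist',[(178,147),(448,172),(478,10)],.128)))
E
```

```text
[[-0.0098  0.1921]
 [-0.0286 -0.0231]
 [ 0.0875 -0.0323]]
```

Request:
{"op": "send_rows", "data": {"plan": [[0, 0, 0, 0.025, 0], [0, 0, 0, 0.025, 0], [0, 0, 0, 0.025, 0], [0, 0, 0, 0.015, 0], [0, 0, 0, 0.0095, 0], [0, 0, 0, 0, 0], [0, 0, 0, 0, 0]]}}

```text
time_s: 2.23
position: [0.4825, -0.0243, 0.1369]
tcp_rot: [[0.986, 0.169, -0.001], [0.169, -0.986, 0.0], [-0.0, -0.0, -1.0]]
force: [-0.4, 0.4, 1.0]
opening: 0.999
grasp_force: 0.0
```

Request:
{"op": "send_rows", "data": {"plan": [[0, 0.003, 0, 0, 0], [0, 0.003, 0, 0, 0], [0, 0.003, 0, 0, 0], [0, 0.003, 0, 0, 0], [0, 0.003, 0, 0, 0], [0, 0.003, 0, 0, 0], [0, 0.003, 0, 0, 0], [0, 0.003, 0, 0, 0], [0, 0.003, 0, 0, 0], [0, 0.003, 0, 0, 0], [0, 0.003, 0, 0, 0], [0, 0.003, 0, 0, 0], [0, 0.003, 0, 0, 0], [0, 0.003, 0, 0, 0], [0, 0.003, 0, 0, 0], [0, 0.003, 0, 0, 0]]}}

```text
time_s: 3.57
position: [0.5266, -0.0161, 0.1367]
tcp_rot: [[0.985, 0.17, -0.008], [0.17, -0.986, -0.0], [-0.008, -0.001, -1.0]]
force: [-6.6, -2.1, 6.1]
opening: 1.004
grasp_force: 3.7
```

```bash
python3 - <<'E'
from h import *
st()
p,d=capture('wrist');cv2.imwrite('pics/w2.png',p)
E
```

```text
t 3.5667 riser [[-0.0204  0.0734]] z 0.1367020000031909 yaw-riser 0.0017585794707939972 zax [-0.0079 -0.     -1.    ] F [-6.6252 -2.0759  6.1217] J [-13.8514  31.2833 101.1638  -0.1464  47.9918  66.4864] 1.003860880288673
```

View pics/w2.png

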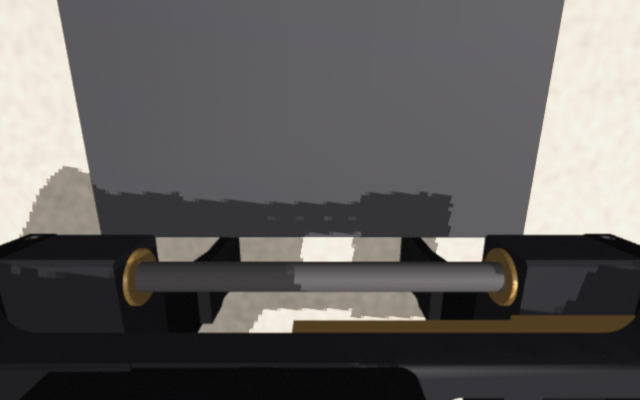

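The board now lies square against both fingertips, with its front edge at row 237, so I'll push on in small steps until it meets the upstand.

Request:
{"op": "send_rows", "data": {"plan": [[0, 0.002, 0, 0, 0], [0, 0.002, 0, 0, 0], [0, 0.002, 0, 0, 0], [0, 0.002, 0, 0, 0], [0, 0, 0, 0, 0]]}}

```text
time_s: 4.03
position: [0.5343, -0.0143, 0.1366]
tcp_rot: [[0.985, 0.17, -0.008], [0.17, -0.985, 0.001], [-0.008, -0.002, -1.0]]
force: [-6.0, -1.1, 3.7]
opening: 0.999
grasp_force: 3.1
```

```bash
python3 - <<'E'
from h import *
st()
p,d=capture('wrist');cv2.imwrite('pics/w3.png',p)
print(rf(ray('wrist',[(110,237),(520,237),(60,0),(565,0)],.128)))
E
```

```text
t 4.0333 riser [[-0.0125  0.0739]] z 0.13663007509139616 yaw-riser 0.0020815102178033673 zax [-0.0082  0.0007 -1.    ] F [-5.9851 -1.1047  3.6938] J [-13.4784  31.7438 100.0612  -0.0948  48.6638  66.8056] 0.9987730498430119
[[ 0.0005  0.1817]
 [ 0.001  -0.03  ]
 [ 0.1087  0.185 ]
 [ 0.1089 -0.0315]]
```

Request:
{"op": "send_rows", "data": {"plan": [[0, 0.0015, 0, 0, 0], [0, 0.0015, 0, 0, 0], [0, 0.0015, 0, 0, 0], [0, 0, 0, 0, 0]]}}

```text
time_s: 4.42
position: [0.5384, -0.0135, 0.1366]
tcp_rot: [[0.985, 0.17, -0.009], [0.17, -0.985, 0.001], [-0.009, -0.002, -1.0]]
force: [-5.9, -1.3, 5.7]
opening: 1.004
grasp_force: 3.3
```

Request:
{"op": "send_rows", "data": {"plan": [[0, 0.0015, 0, 0, 0], [0, 0.0015, 0, 0, 0], [0, 0, 0, 0, 0]]}}

```text
time_s: 4.67
position: [0.5388, -0.0133, 0.1365]
tcp_rot: [[0.985, 0.171, -0.015], [0.171, -0.985, 0.0], [-0.015, -0.003, -1.0]]
force: [-11.4, -3.2, 8.6]
opening: 0.999
grasp_force: 5.9
```

Request:
{"op": "send_rows", "data": {"plan": [[0, -0.012, 0, 0, 0], [0, -0.01, 0, 0, 0], [0, 0, 0, -0.02, 0], [0, 0, 0, -0.02, 0], [108, 0.0145, 0.0244, 0, 0], [108, 0.0145, 0.0244, 0, 0], [108, 0.0145, 0.0244, 0, 0], [108, 0.0145, 0.0244, 0, 0], [108, 0.0145, 0.0244, 0, 0], [108, 0.0145, 0.0244, 0, 0], [108, 0, 0, 0, -0.1208], [108, 0, 0, 0, -0.1208], [108, 0, 0, 0, -0.1208], [108, 0, 0, 0, -0.1208], [108, 0, 0, 0, -0.1208], [108, 0, 0, 0, -0.1208], [108, 0, 0, 0, -0.1208], [108, 0, 0, 0, -0.1208], [108, 0, 0, 0, -0.1208], [108, 0, 0, 0, -0.1208]]}}

```text
time_s: 6.33
position: [0.6338, -0.1467, 0.1768]
tcp_rot: [[0.186, 0.983, 0.0], [0.983, -0.186, 0.0], [0.0, -0.0, -1.0]]
force: [0.2, -0.6, -0.3]
opening: 0.581
grasp_force: 0.0
```

Request:
{"op": "send_rows", "data": {"plan": [[108, 0, 0, 0, -0.1208], [108, 0, 0, 0, -0.1208], [108, 0, 0, 0, -0.1208], [108, 0, 0, 0, 0], [108, 0, 0, 0, 0]]}}

```text
time_s: 6.75
position: [0.6338, -0.1467, 0.1769]
tcp_rot: [[-0.165, 0.986, 0.0], [0.986, 0.165, 0.0], [0.0, 0.0, -1.0]]
force: [0.2, 0.3, 0.3]
opening: 0.575
grasp_force: 0.0
```

```bash
python3 - <<'E'
from h import *
st()
p,d=capture('wrist');cv2.imwrite('pics/w4.png',p)
E
```

```text
t 6.75 riser [[ 0.0634 -0.0734]] z 0.17687111732989977 yaw-riser 1.5682556660078883 zax [ 0.      0.0002 -1.    ] F [0.1812 0.3129 0.2836] J [-22.8593  36.0108  81.3782   0.0106  62.6149 -32.3786] 0.575255568282272
```

View pics/w4.png

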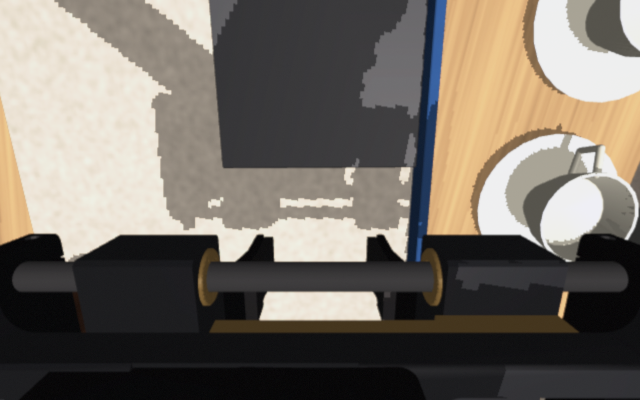

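The board sits along the upstand with its right edge at row 167, columns 222–412. The fingers are behind that edge and clear of the upstand.

```bash
python3 - <<'E'
from h import *
print(rf(ray('wrist',[(222,167),(408,167),(210,0)],.128)))
print(rf(ray('wrist',[(420,167),(436,30)],.14)))
E
```

```text
[[ 0.0052 -0.0316]
 [ 0.1195 -0.0319]
 [ 0.006   0.0592]]
[[ 0.1231 -0.0302]
 [ 0.1259  0.0412]]
```

Request:
{"op": "send_rows", "data": {"plan": [[108, 0, 0, 0.02, 0], [108, 0, 0, 0.013, 0], [108, 0, 0, 0.007, 0], [108, 0, 0, 0, 0]]}}

```text
time_s: 7.13
position: [0.6332, -0.1465, 0.1356]
tcp_rot: [[-0.167, 0.986, -0.002], [0.986, 0.167, 0.001], [0.001, -0.002, -1.0]]
force: [-0.7, 0.5, 0.8]
opening: 0.579
grasp_force: 0.0
```

Request:
{"op": "send_rows", "data": {"plan": [[108, 0.008, 0, -0.001, 0], [108, 0.008, 0, 0, 0], [108, 0.004, 0, 0, 0], [108, 0.003, 0, 0, 0], [108, 0.003, 0, 0, 0], [108, 0.003, 0, 0, 0], [108, 0.003, 0, 0, 0], [108, 0.005, 0, 0, 0], [108, 0.005, 0, 0, 0], [108, 0.005, 0, 0, 0], [108, 0.005, 0, 0, 0], [108, 0.005, 0, 0, 0], [108, 0.005, 0, 0, 0], [108, 0.005, 0, 0, 0], [108, 0.005, 0, 0, 0], [108, 0.005, 0, 0, 0], [108, 0.005, 0, 0, 0]]}}

```text
time_s: 8.55
position: [0.6205, -0.0678, 0.1384]
tcp_rot: [[-0.169, 0.986, 0.001], [0.986, 0.169, -0.004], [-0.004, 0.001, -1.0]]
force: [-0.9, -5.5, -0.0]
opening: 0.575
grasp_force: 2.5
```

```bash
python3 - <<'E'
from h import *
st()
p,d=capture('wrist');cv2.imwrite('pics/w5.png',p)
E
```

```text
t 8.55 riser [[0.0635 0.0066]] z 0.1384320840737808 yaw-riser 1.57182166701403 zax [ 0.0013 -0.0037 -1.    ] F [-0.8661 -5.4708 -0.0093] J [-16.3927  36.9554  87.1659  -0.2203  55.7462 -25.9878] 0.5754510676227667
```

View pics/w5.png

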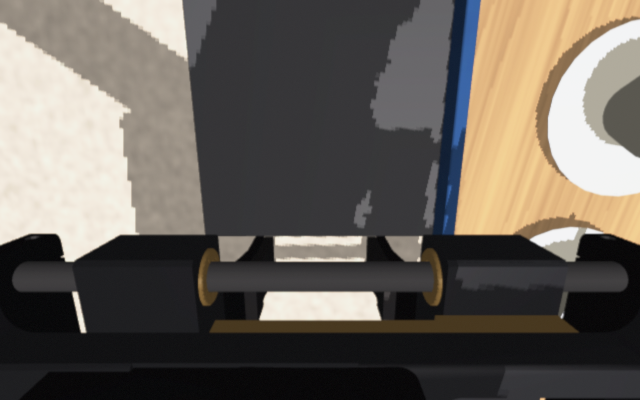

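The board is square on both fingers and still along the upstand, with its edge at row 236.

Request:
{"op": "send_rows", "data": {"plan": [[108, 0.006, 0, 0.001, 0], [108, 0.006, 0, 0, 0], [108, 0.006, 0, 0, 0], [108, 0.006, 0, 0, 0], [108, 0.006, 0, 0, 0], [108, 0.006, 0, 0, 0], [108, 0.006, 0, 0, 0], [108, 0.006, 0, 0, 0], [108, 0.006, 0, 0, 0], [108, 0.006, 0, 0, 0], [108, 0.006, 0, 0, 0], [108, 0.006, 0, 0, 0], [108, 0.006, 0, 0, 0], [108, 0.006, 0, 0, 0], [108, 0.006, 0, 0, 0], [108, 0.006, 0, 0, 0], [108, 0.006, 0, 0, 0], [108, 0.006, 0, 0, 0], [108, 0.003, 0, 0, 0], [108, 0, 0, 0, 0]]}}

```text
time_s: 10.27
position: [0.6018, 0.0416, 0.1382]
tcp_rot: [[-0.17, 0.985, 0.001], [0.985, 0.17, -0.004], [-0.004, 0.001, -1.0]]
force: [-1.4, -6.1, 5.3]
opening: 0.579
grasp_force: 3.2
```

```bash
python3 - <<'E'
from h import *
st()
p,d=capture('wrist');cv2.imwrite('pics/w6.png',p)
p,d=capture('side');cv2.imwrite('pics/side6.png',p)
E
```

```text
t 10.2667 riser [[0.0634 0.1176]] z 0.1382121206605421 yaw-riser 1.5727000421640356 zax [ 0.0013 -0.0041 -1.    ] F [-1.435  -6.1231  5.2891] J [ -6.5413  35.6404  90.3242  -0.279   53.9348 -16.1465] 0.5790695872921218
```

View pics/side6.png

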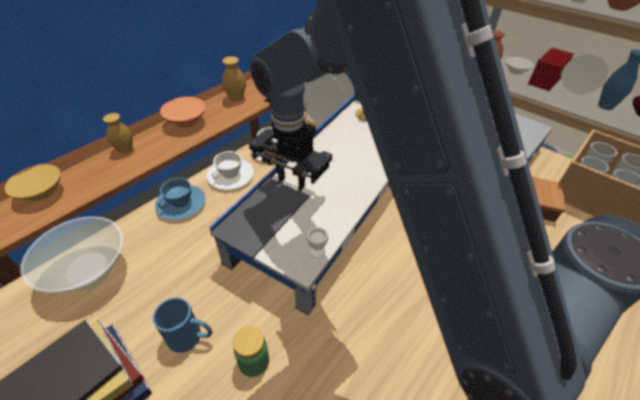

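The side view shows the board's leading edge right at the open end, around (217,228), and the egg cup untouched. About 43 mm is left to go.

Request:
{"op": "send_rows", "data": {"plan": [[108, 0.005, 0, 0.001, 0], [108, 0.005, 0, 0, 0], [108, 0.005, 0, 0, 0], [108, 0.005, 0, 0, 0], [108, 0.005, 0, 0, 0], [108, 0.005, 0, 0, 0], [108, 0.004, 0, 0, 0], [108, 0.003, 0, 0, 0], [108, 0.003, 0, 0, 0], [108, 0, 0, 0, 0]]}}

```text
time_s: 11.2
position: [0.5956, 0.0804, 0.1376]
tcp_rot: [[-0.17, 0.985, 0.002], [0.985, 0.17, -0.005], [-0.005, 0.001, -1.0]]
force: [-0.5, -8.4, 5.5]
opening: 0.576
grasp_force: 3.9
```

```bash
python3 - <<'E'
from h import *
st()
p,d=capture('wrist');a=cv2.imwrite('pics/w7.png',p)
print('right edge',rf(ray('wrist',[(300,236)],.128)))
p,d=capture('side');q=cv2.resize(p[140:300,170:370],None,fx=4,fy=4,interpolation=cv2.INTER_CUBIC)[:600]
p2,d=capture('top');cv2.imwrite('pics/top7.png',p2)
q2=cv2.resize(p2[120:290,190:340],None,fx=3.5,fy=3.5,interpolation=cv2.INTER_CUBIC)
cv2.imwrite('pics/side7.png',q);cv2.imwrite('pics/top7c.png',q2)
E
```

```text
t 11.2 riser [[0.0638 0.1569]] z 0.13755950197185404 yaw-riser 1.5727248077184695 zax [ 0.0023 -0.0048 -1.    ] F [-0.5035 -8.4018  5.4587] J [ -2.82    35.5381  90.7175  -0.3332  53.5985 -12.3934] 0.5758441887235118
right edge [[0.0553 0.168 ]]
```

View pics/top7c.png

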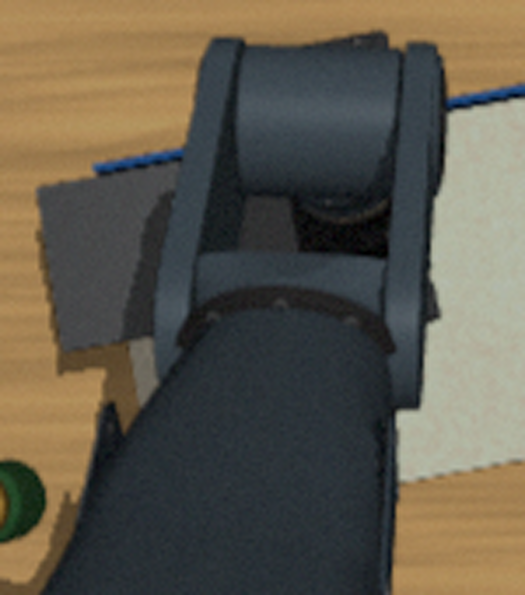

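The board already overhangs the open end. Its leading edge runs from px (201,174) to (207,219) in the full top image, so I'll measure that overhang.

```bash
python3 - <<'E'
from h import *
print(rf(ray('top',[(200.9,173.7),(207.1,219.4)],.128)),rf(ray('top',[(219,169),(236,270)],.12)))
E
```

```text
[[0.12   0.3846]
 [0.0046 0.3878]] [[ 0.125   0.34  ]
 [-0.1309  0.3399]]
```

Request:
{"op": "send_rows", "data": {"plan": [[108, 0.0015, 0, 0, 0], [108, 0.0015, 0, 0, 0], [108, 0, 0, 0, 0], [108, -0.01, 0, 0, 0], [108, -0.02, 0, 0, 0], [108, 0, 0, -0.03, 0], [108, 0, 0, -0.04, 0], [108, 0, 0, -0.04, 0], [108, 0, 0, -0.04, 0], [108, -0.04, 0, 0, 0], [108, -0.04, 0, 0, 0], [108, -0.04, 0, 0, 0], [108, -0.04, 0, 0, 0], [108, 0, 0, 0, 0], [108, 0, 0, 0, 0]]}}

```text
time_s: 12.6
position: [0.6261, -0.1037, 0.2854]
tcp_rot: [[-0.164, 0.986, -0.001], [0.986, 0.164, 0.001], [0.002, -0.0, -1.0]]
force: [-0.4, 1.0, -0.1]
opening: 0.576
grasp_force: 0.0
```

```bash
python3 - <<'E'
from h import *
st()
p2,d=capture('top');cv2.imwrite('pics/top8.png',p2)
E
```

```text
t 12.6 riser [[ 0.063  -0.0297]] z 0.2853526525900674 yaw-riser 1.5670193639192798 zax [-0.0005  0.0015 -1.    ] F [-0.4007  1.0124 -0.1427] J [-19.5086  28.2671  77.3385   0.0713  74.4509 -28.9714] 0.5755408897366252
```

View pics/top8.png

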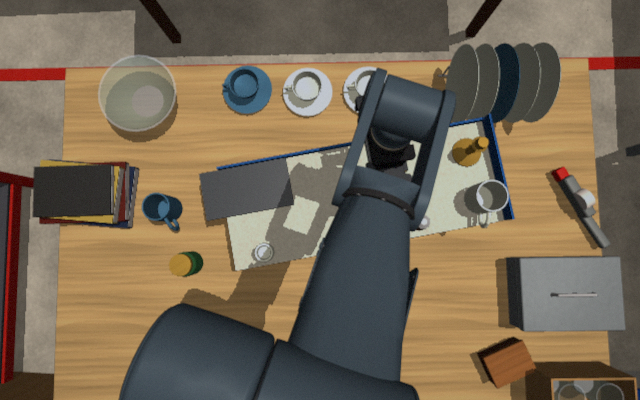

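The board's corners are about (200,174), (207,220) and (294,206). It lies along the upstand and sticks out past the open end, the other goods look unmoved, and the arm is clear.

```bash
python3 - <<'E'
from h import *
p=cv2.imread('pics/top8.png');
q=rf(ray('top',[(200,174.3),(206.5,220),(294,205.5)],.128));print(q, 'yaw',-(q[1]-q[2])[0]/(q[1]-q[2])[1], 'centre',(q[0]+q[2])/2)
E
```

```text
[[ 0.1189  0.3871]
 [ 0.0034  0.3895]
 [-0.0012  0.1704]] yaw -0.02069983064666903 centre [0.0589 0.2788]
```

```bash
python3 -c "
from rig import *
print(hand_in())"
```

```text
the job is handed in; nothing more can be done
None
```

The board is pushed back against the rear upstand with about 49 mm sticking out past the open end, by my last camera measurement. It lies within about 0.02 rad of straight, no other goods looked moved, the arm is clear, and the job is handed in (the hand-in gave no verdict).

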